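# Bring the red specimen under the magnifier

## Task

With a fingertip, gently push on one of the three steel spokes to turn the dish carousel until its dish with the red chips stands in line with the yellow arrow on the base plate; then push the lens arm round until the magnifying lens is centred over that dish. Pinch and lift nothing, do not touch the dishes but leave all three in their seats, and leave everything else on the bench where it is.

Things in the scene. Friction and masses are not known exactly. Their poses are not given: they have to be found in the camera images.
- petri_red: open clear petri dish, 55 mm across, 15 mm high, with light orange-red chips in it: the specimen to be viewed. Loose, standing in one of the carousel's three seats. Origin: centre of its underside (30 mm above the worktop), z up
- petri_brown: like it, 17 mm high, with dark brown chips; loose in another seat. Origin: centre of its underside
- petri_clean_1: like it, 15 mm high, empty; loose in the third seat. Origin: centre of its underside
- index (a point): the viewing place: the spot (30 mm above the worktop, the height of the dishes' undersides) where the centre of a dish lies when its seat is exactly in line with the yellow arrow on the grey base plate. It lies on the straight line from the carousel's axis to the lens post, 70 mm from the axis and 110 mm from the post. Fixed
- carousel (a joint): turning angle of the carousel, rad, 0 at the start, growing anticlockwise seen from above; turns both ways, more than a full turn, and stays where it is left (friction about 0.2 N m, a little more when turned fast, so 2 to 5 N at a spoke). White disc of radius 106 mm, its top 30 mm above the worktop, with three dish seats 120 degrees apart, their centres 70 mm from the axis, each between four pins 7 mm high (2 mm of play). It does not lock
- star: the star handle that turns the carousel, fixed on top of its hub: black hub of radius 18 mm (top 85 mm above the worktop) with three level round steel spokes, 12 mm thick, midway between the seats, each ending in a black ball of 18 mm. Origin: on the carousel's upright axis at the height of the spokes' centre line (74 mm above the worktop; underside of the spokes 68 mm, so 21 mm of air over the highest dish rim, which is at 47 mm), z up
- spoke_1 (a point): centre of the ball at the end of one spoke, 95 mm from the axis, 74 mm above the worktop
- spoke_2 (a point): the same of the second spoke, 120 degrees on
- spoke_3 (a point): the same of the third spoke
- lens_arm (a joint): turning angle of the lens arm about its upright post, rad, growing anticlockwise seen from above: 0 when the lens is over the viewing place, between about -1.6 and -1.1 when parked at the start (limits -1.9 and 0.6, no catch at 0). It stays where it is left (friction about 0.1 N m, a little more when turned fast)
- lens (a point): centre of the round magnifying lens at the end of the lens arm: glass disc in a black frame, 68 mm across and 8 mm thick, 110 mm from the post's axis, 105 mm above the worktop. It passes over spokes and dishes
- bar_mid (a point): point on the centre line of the lens arm, 55 mm from the post's axis and 105 mm above the worktop; the arm is a level round steel bar, 12 mm thick, free from 13 mm to 76 mm from the post's axis (underside 99 mm above the worktop)
- lens_bar: the lens arm itself (bar and lens, turning with it). Origin: on the upright axis of the fixed lens post, 105 mm above the worktop, y pointing along the arm to the lens, z up. The origin lies in the centre of the black collar (26 mm across, top 116 mm above the worktop) from which the arm springs, and does not move as the arm turns
- dropper_bottle_0: dropper bottle with black rubber top, 33 mm wide, 95 mm high, bystander in front to the left. Origin: centre of its underside
- marker_1: blue marker pen, 132 mm long, bystander lying to the left. Origin: centre of its underside
- tip_box_1: blue box of pipette tips, 88x126x48 mm, bystander to the left. Origin: centre of its underside
- beaker_0: small glass beaker with a stirrer, 105 mm high, bystander at the back. Origin: centre of its underside
- petri_clean_2: empty petri dish, 58 mm across, on the worktop left of the microscope, bystander (not on the carousel). Origin: centre of its underside
- dropper_bottle_1: dropper bottle with black rubber top, 95 mm high, bystander to the right. Origin: centre of its underside
Mind the look-alikes: they are no part of the job. What is shaped like the petri_clean_1 but blue or purple is not meant. Leave any green look-alike of the petri_brown alone.

How it is judged:
By the outcome, as a careful person would: the job done as asked, in the order asked, and still so for the second after the job is handed in, with the robot touching nothing.
It also fails if it takes over 58 s, if anything falls off the work surface, if the arm or the gripper's body presses on something with over 40 N, if the wrist force passes 120 N, or if a joint passes its speed limit or range.

## Robot

A 6-joint arm with a two-finger parallel gripper is mounted at the origin on a cart in front of the work surface, level with it; the furniture and walls round the work are solid. World frame = base frame: x ahead of the robot, y to its left, z up, the work surface at z = 0. Lengths are in m, angles in rad, forces in N, time in s.
With the tool pointing down it reaches from about 0.35 to 0.975 m from the base axis. Payload 4.9 kg.
Tool frame: the origin (TCP) lies midway between the tips of the shut fingers; the grasp point (between the pads) lies 19 mm behind it; x points along the fingers, y is the direction in which the jaws open and shut, and the axes are right-handed (so a half turn about x gives the same grasp; the last joint's range is limited). The gripper opens to 85 mm and grips with 20 to 120 N. Pads are 22 mm wide; open, the fingers measure 114 mm over their backs; the gripper's body (76 mm by 85 mm) begins 54 mm behind the grasp point. The pads swing forward as they close: fully open they stand 13 mm farther back than shut.
Start: joints at [-1.253, 0.053, 1.613, -0, 1.476, -0.119], TCP at [0.264, -0.566, 0.231] pointing down, gripper open.
Joint ranges: [-3.01, 3.01], [-1.01, 2.22], [0.06, 2.58], [-1.02, 4.17], [0.09, 2.62], [-3.14, 3.14]. Speed limits (rad/s): [2.57, 2.57, 3.14, 3.14, 3.14, 3.14].

## Interface

Orientations are given as a rotation vector (axis times angle).
In Python, from station import ctrl gives the robot as it stands.
- The arm moves only by the shell command python3 -m handwheel 'ROWS' [FORCE]. ROWS is JSON, a list of rows, each a list of 3 entries, a list of its own where there are three numbers: the finger opening in m, from 0 to 0.0854, then the shift along the tool's x, y, z in m, then the turn, a rotation vector about the tool's x, y, z in degrees. In form: [[claw, [dx, dy, dz], [ax, ay, az]], ...]. A call has 1 to 10 rows; each row shifts and turns the commanded pose from where the row before left it, along the tool's axes as they then stand; what a row does not reach is not made up. A row lasts 1/12 s, in which the tool goes at most 41.7 mm and 7.16 degrees, less where a joint would pass 70% of its speed; a pose out of reach is approached as far as the arm can. A call with a gripper value outside its range is refused whole. The fingers move at their own pace and stop on an object; FORCE is the grip in N (left out, the last holds). Time passes only in rows, so rows that do not move let the fingers close. It gives the time, the measured TCP pose, the force and the opening at its end, in the units of the state.
- ctrl.get_obs(): the state, without advancing time (a new reading comes with each control period).
- ctrl.get_image(name): name is "scene" or "top" or "wrist"; returns the picture (420x560x3 uint8, red, green, blue); there is no depth.
- ctrl.camera_params(name): a dict with "vertical_fov" (degrees; the focal length in pixels is half the picture's height over the tangent of half this angle, whatever the lens; pixels are square), "cx", "cy" (the principal point, pixels), "D" ([k1, k2, p1, p2, k3] as OpenCV has them; the pictures are not rectified), "rvec" (rotation vector, rad) and "tvec" (3), from world to camera coordinates, as OpenCV has them; the wrist camera has in their place "T_tool_cam" (4x4, takes a point from camera to tool coordinates, whose origin is the TCP and whose axes are the tool frame's). Camera axes: x right, y down, z forward; pixel columns grow to the right and rows downward; lengths in m; the calibration is good to about 2 mm. A picture is of the moment at which its call begins: read the wrist's pose just before it. camera_params takes no time and is no camera call.
- ctrl.finish_job(): hands the job in, once; it reports no verdict.
Trained networks look in the newest picture that a camera, given by its name, has taken for a name from the list of things; names that differ only in an ending like _2 or _b are one class to them, and where a whole thing is asked for, a point or a joint stands for the part that bears it (a point fixed in the world has none). Each returns a list of dicts, best first, with "score" (0 to 1); they miss things now and then, are a little off and sometimes report something else, mostly with a low value. They report only what shows in the picture. A call takes as long as a camera call. They do not tell look-alikes from the thing itself.
- ctrl.look_for(thing, camera): "box" ([centre column, centre row, width, height] in pixels, round what is visible of it).
- ctrl.silhouettes(thing, camera): "mask" (420x560 bool, what is visible of it) and "box" ([centre column, centre row, width, height] in pixels, round what is visible of it).
- ctrl.tip_of(thing, camera): "centre" ([row, column] in pixels: a listed point, or the origin of a listed thing).
The state is a dict: "t": time; "q": joint angles; "dq": joint speeds; "effort": joint torques, N m; "tool_pos": TCP position; "tool_rot": TCP orientation; "contact_force": force on the tool from outside, world axes, zero at the start; "wrist_torque": the same for the moment, N m; "opening": finger opening in m.
Only numpy, scipy, OpenCV 4.12 (cv2) and the standard library are available. Lean on these libraries where they do the work, as an engineer would, in place of code of your own. Each camera call takes 0.05 s, during which the arm holds its last target.

## Working session

There is one attempt and no reset: what is moved stays moved. The work goes in short steps, Python scripts to look and compute and a shell command to move; the robot and the scene stay as the last step left them, time stands still between calls to the robot, and variables do not carry over. Pictures are saved under pics/ and viewed, and the job is handed in when it is done.

```bash
mkdir -p pics; ls; python3 - <<'E'
from station import ctrl
import cv2
o=ctrl.get_obs()
print({k:o[k] for k in ('t','tool_pos','tool_rot','opening','contact_force')})
for n in('scene','top','wrist'):
    cv2.imwrite(f'pics/{n}0.png',ctrl.get_image(n)[:,:,::-1]); print(n,ctrl.camera_params(n))
E
```

```text
pics
{'t': 0.0, 'tool_pos': array([ 0.26420689, -0.56571843,  0.23006006]), 'tool_rot': array([ 1.98031739,  0.44164664, -1.98065512]), 'opening': 0.08554253573199237, 'contact_force': array([-0.37244244, -0.00177984,  0.19687316])}
scene {'vertical_fov': 47.4764946721509, 'cx': 278.91463328585627, 'cy': 209.61126919891424, 'D': array([-0.0888658,  0.       ,  0.       ,  0.       ,  0.       ]), 'rvec': array([ 2.0544721 , -1.06374379,  0.53174764]), 'tvec': array([-0.44701002,  0.30113805,  1.37338266])}
top {'vertical_fov': 46.803419887350906, 'cx': 276.9061443053775, 'cy': 207.41401069179224, 'D': array([-0.09768157,  0.        ,  0.        ,  0.        ,  0.        ]), 'rvec': array([ 2.11244905, -2.14213702,  0.23370309]), 'tvec': array([-0.14853352,  0.5771031 ,  1.48287604])}
wrist {'vertical_fov': 64.72407236709803, 'cx': 278.06427940661575, 'cy': 207.86846538628296, 'D': array([-0.06434309,  0.        ,  0.        ,  0.        ,  0.        ]), 'T_tool_cam': array([[ 1.17280876e-04, -3.16306625e-01,  9.48657001e-01,
        -1.42518811e-01],
       [ 9.99999993e-01,  5.94816499e-05, -1.03795614e-04,
         9.88501231e-04],
       [-2.35964434e-05,  9.48657006e-01,  3.16306629e-01,
        -8.16479418e-02],
       [ 0.00000000e+00,  0.00000000e+00,  0.00000000e+00,
         1.00000000e+00]])}
```

View pics/scene0.png

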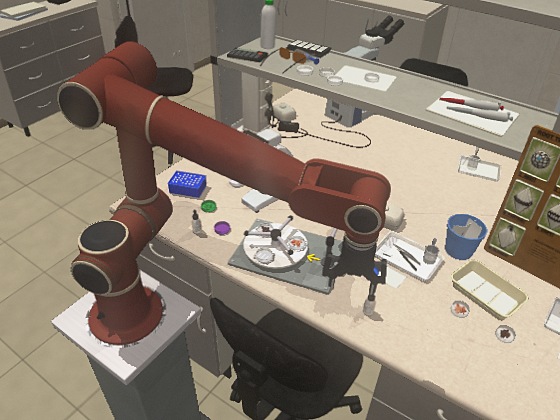

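View pics/top0.png

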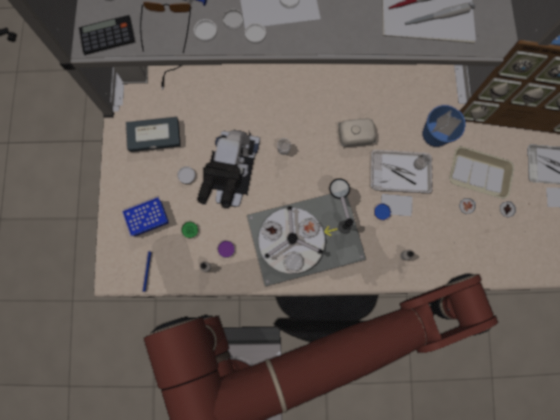

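View pics/wrist0.png

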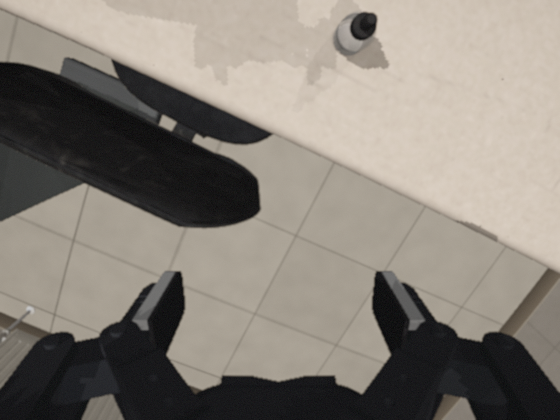

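The top view shows the carousel hub at about (292,239), the red dish at (311,228), the arrow at (330,230), the post at (347,226) and the lens at (340,188). The candidates for petri_red are (311,228), seated on the carousel, and (467,206), loose on the worktop at the right. The one on the carousel fits, and I'll check it in a crop.

```bash
cat > h.py <<'E'
import numpy as np,cv2
from station import ctrl
from scipy.spatial.transform import Rotation as R
def K(p):
    f=210/np.tan(np.radians(p['vertical_fov']/2)); return np.array([[f,0,p['cx']],[0,f,p['cy']],[0,0,1]])
def pose(name,obs=None):
    p=ctrl.camera_params(name)
    if 'rvec' in p: return p,cv2.Rodrigues(p['rvec'])[0],np.array(p['tvec'])
    o=obs or ctrl.get_obs(); T=np.eye(4);T[:3,:3]=R.from_rotvec(o['tool_rot']).as_matrix();T[:3,3]=o['tool_pos']
    M=np.linalg.inv(T@p['T_tool_cam']); return p,M[:3,:3],M[:3,3]
def w(uv,z,name,obs=None):
    p,Rm,t=pose(name,obs)
    n=cv2.undistortPoints(np.array([[uv]],float),K(p),np.array(p['D']))[0,0]
    d=Rm.T@np.array([n[0],n[1],1]); c=-Rm.T@t
    return c+d*(z-c[2])/d[2]
def px(P,name,obs=None):
    p,Rm,t=pose(name,obs)
    return cv2.projectPoints(np.atleast_2d(np.array(P,float)),cv2.Rodrigues(Rm)[0],t,K(p),np.array(p['D']))[0][:,0]
E
python3 - <<'E'
from h import *
im={n:ctrl.get_image(n) for n in('scene','top')}
zs=dict(petri_red=.03,petri_brown=.03,petri_clean_1=.03,star=.074,spoke_1=.074,lens=.105,bar_mid=.105,lens_bar=.105,index=.03)
for n in zs:
  for c in('top','scene'):
    r=ctrl.tip_of(n,c)
    print(n,c,[(round(d['score'],2),np.round(d['centre'][::-1]).tolist(),np.round(w(d['centre'][::-1],zs[n],c)[:2],3).tolist()) for d in r[:5]])
a=cv2.resize(im['top'][160:300,230:370],(600,600),interpolation=cv2.INTER_CUBIC)
cv2.imwrite('pics/crop1.png',a[:,:,::-1])
a=cv2.resize(im['scene'][190:310,220:360],None,fx=5,fy=5,interpolation=cv2.INTER_CUBIC)
cv2.imwrite('pics/crop2.png',a[:,:,::-1])
E
```

```text
petri_red top [(0.63, [323.0, 252.0], [0.433, -0.301]), (0.49, [311.0, 227.0], [0.515, -0.266])]
petri_red scene [(0.71, [297.0, 242.0], [0.522, -0.254])]
petri_brown top [(0.68, [268.0, 230.0], [0.508, -0.129]), (0.65, [189.0, 231.0], [0.506, 0.125]), (0.17, [350.0, 222.0], [0.531, -0.392])]
petri_brown scene [(0.46, [208.0, 209.0], [0.478, 0.098]), (0.4, [265.0, 229.0], [0.509, -0.133])]
petri_clean_1 top [(0.81, [291.0, 260.0], [0.41, -0.198]), (0.71, [379.0, 209.0], [0.573, -0.492]), (0.66, [148.0, 220.0], [0.543, 0.259]), (0.5, [225.0, 249.0], [0.447, 0.01]), (0.48, [186.0, 176.0], [0.688, 0.14])]
petri_clean_1 scene [(0.61, [239.0, 184.0], [0.661, 0.101]), (0.57, [264.0, 228.0], [0.514, -0.125]), (0.56, [368.0, 272.0], [0.538, -0.509]), (0.49, [266.0, 254.0], [0.416, -0.206]), (0.48, [224.0, 226.0], [0.438, -0.01])]
star top [(0.81, [291.0, 241.0], [0.465, -0.198])]
star scene [(0.78, [277.0, 235.0], [0.468, -0.209]), (0.66, [336.0, 230.0], [0.603, -0.354])]
spoke_1 top [(0.94, [266.0, 253.0], [0.43, -0.119]), (0.91, [322.0, 251.0], [0.432, -0.295]), (0.57, [288.0, 208.0], [0.569, -0.19]), (0.41, [292.0, 262.0], [0.401, -0.2])]
spoke_1 scene [(0.93, [246.0, 234.0], [0.417, -0.126]), (0.69, [293.0, 219.0], [0.566, -0.208]), (0.67, [290.0, 252.0], [0.427, -0.287])]
lens top [(0.93, [336.0, 189.0], [0.621, -0.34]), (0.46, [145.0, 270.0], [0.377, 0.245]), (0.45, [312.0, 231.0], [0.492, -0.26]), (0.2, [268.0, 229.0], [0.498, -0.126])]
lens scene [(0.22, [293.0, 249.0], [0.419, -0.303])]
bar_mid top [(0.74, [344.0, 206.0], [0.567, -0.362])]
bar_mid scene [(0.59, [336.0, 228.0], [0.578, -0.362])]
lens_bar top [(0.86, [350.0, 222.0], [0.518, -0.38])]
lens_bar scene [(0.42, [329.0, 239.0], [0.522, -0.37])]
index top []
index scene [(0.88, [296.0, 248.0], [0.495, -0.27])]
```

View pics/crop1.png

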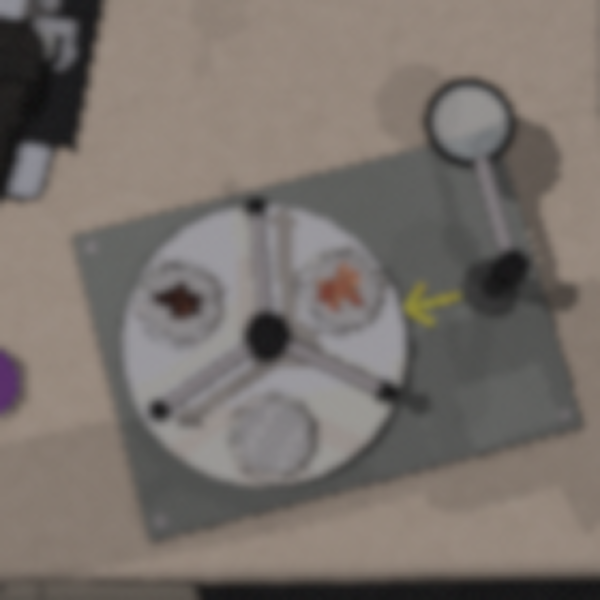

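View pics/crop2.png

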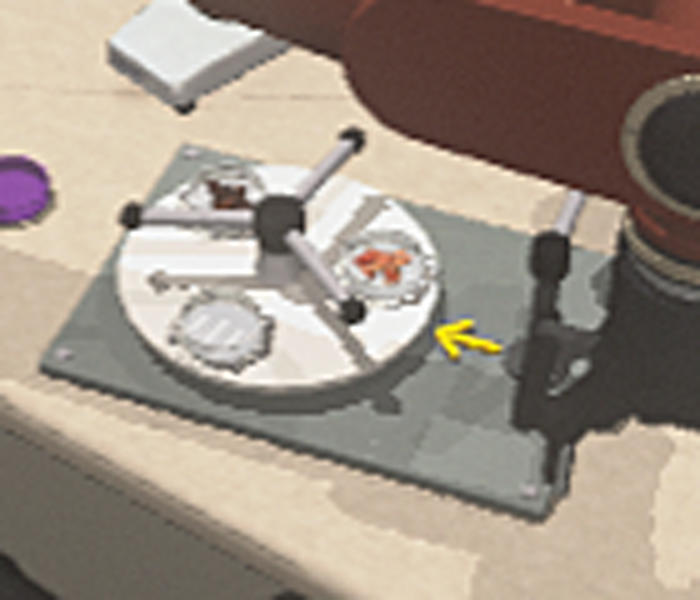

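The crop confirms it: the dish with the orange-red chips sits on the carousel, next to the arrow. The loose dish on the right is no part of the job. Next I'll work out the tool axes and the hover move for a closer wrist view.

```bash
cat >> h.py <<'E'
def delta(target,obs=None):
    o=obs or ctrl.get_obs(); return R.from_rotvec(o['tool_rot']).as_matrix().T@(np.array(target)-o['tool_pos'])
E
python3 - <<'E'
from h import *
o=ctrl.get_obs();M=R.from_rotvec(o['tool_rot']).as_matrix();print(o['t']);print(M.round(3))
T=M@ctrl.camera_params('wrist')['T_tool_cam'][:3,:3];print('cam',T.round(3))
print('d',delta([.40,-.25,.30]).round(3))
E
```

```text
1.15
[[-0.     0.423 -0.906]
 [-0.    -0.906 -0.423]
 [-1.    -0.     0.   ]]
cam [[ 0.423 -0.86  -0.287]
 [-0.906 -0.401 -0.134]
 [-0.     0.316 -0.949]]
d [-0.069 -0.229 -0.257]
```

```bash
python3 -m handwheel '[[0,[-0.005,-0.014,-0.026],[0,0,0]],[0,[-0.005,-0.014,-0.026],[0,0,0]],[0,[-0.005,-0.014,-0.026],[0,0,0]],[0,[-0.005,-0.014,-0.026],[0,0,0]],[0,[-0.005,-0.014,-0.026],[0,0,0]],[0,[-0.005,-0.014,-0.026],[0,0,0]],[0,[-0.005,-0.014,-0.026],[0,0,0]],[0,[-0.005,-0.014,-0.026],[0,0,0]],[0,[-0.005,-0.014,-0.026],[0,0,0]],[0,[-0.005,-0.014,-0.026],[0,0,0]]]'
python3 -m handwheel '[[0,[0,-0.015,-0.028],[0,0,0]],[0,[0,-0.015,-0.028],[0,0,0]],[0,[0,-0.015,-0.028],[0,0,0]],[0,[0,0,0],[6,0,0]],[0,[0,0,0],[6,0,0]],[0,[0,0,0],[6,0,0]],[0,[0,0,0],[6,0,0]],[0,[0,0,0],[6,0,0]],[0,[0,0,0],[0,0,0]]]'
python3 - <<'E'
from h import *
o=ctrl.get_obs();print(o['q'].round(2),o['contact_force'].round(2),o['opening'])
im={n:ctrl.get_image(n) for n in('wrist',)}
cv2.imwrite('pics/w1.png',im['wrist'][:,:,::-1])
zs=dict(petri_red=.03,petri_brown=.03,petri_clean_1=.03,star=.074,spoke_1=.074,lens=.105,bar_mid=.105,lens_bar=.105,index=.03)
for n in zs:
  for c in('wrist',):
    r=ctrl.tip_of(n,c)
    print(n,c,[(round(d['score'],2),np.round(d['centre'][::-1]).tolist(),np.round(w(d['centre'][::-1],zs[n],c,o)[:2],3).tolist()) for d in r[:5]])
E
```

```text
t: 1.98
tool_pos: [0.4414, -0.3282, 0.2817]
tool_rot: [1.98, 0.439, -1.979]
contact_force: [0.2, 0.1, -0.6]
opening: 0.0003
t: 2.73
tool_pos: [0.4979, -0.253, 0.2813]
tool_rot: [-2.176, 0.096, 2.176]
contact_force: [-0.8, -0.2, -0.9]
opening: 0.0002
[-0.6  -0.13  1.71  0.    1.56  1.06] [-0.79 -0.23 -0.94] 0.00015041545060698615
petri_red wrist [(0.76, [281.0, 154.0], [0.515, -0.259]), (0.58, [312.0, 231.0], [0.413, -0.29])]
petri_brown wrist [(0.94, [181.0, 172.0], [0.505, -0.135]), (0.5, [62.0, 257.0], [0.405, 0.05])]
petri_clean_1 wrist [(0.93, [472.0, 93.0], [0.568, -0.485]), (0.89, [250.0, 242.0], [0.406, -0.209]), (0.88, [91.0, 212.0], [0.465, -0.009])]
star wrist [(0.61, [229.0, 196.0], [0.482, -0.198]), (0.58, [248.0, 244.0], [0.423, -0.212])]
spoke_1 wrist [(0.72, [308.0, 232.0], [0.432, -0.282]), (0.69, [170.0, 248.0], [0.425, -0.121]), (0.61, [214.0, 109.0], [0.575, -0.195])]
lens wrist [(0.87, [373.0, 35.0], [0.627, -0.349]), (0.69, [245.0, 242.0], [0.439, -0.214]), (0.33, [279.0, 153.0], [0.529, -0.258])]
bar_mid wrist [(0.98, [387.0, 98.0], [0.572, -0.361])]
lens_bar wrist [(0.81, [402.0, 155.0], [0.517, -0.376])]
index wrist []
```

View pics/w1.png

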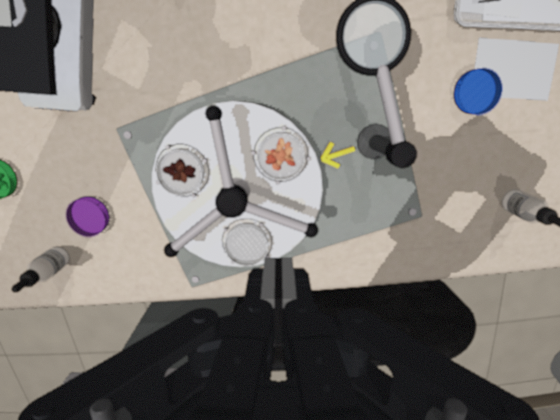

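The wrist view shows the hub at (232,202), balls at (213,113), (312,231) and (171,250), the red dish at (281,154), the collar at (402,153) and the lens at (373,35). I'll fit the geometry from these.

```bash
cat >> h.py <<'E'
from scipy.optimize import least_squares
def fit(balls,name,obs,seats=None,reds=None):
    B=np.array([w(b,.074,name,obs)[:2] for b in balls])
    # params cx,cy,th
    c0=B.mean(0); a0=np.arctan2(*(B[0]-c0)[::-1])
    def f(p):
        r=[]
        for b in B:
            a=np.arctan2(b[1]-p[1],b[0]-p[0]); k=np.round((a-p[2])/(2*np.pi/3)); a=p[2]+k*2*np.pi/3
            r+=list(b-p[:2]-.095*np.array([np.cos(a),np.sin(a)]))
        return r
    s=least_squares(f,[*c0,a0]); return s.x[:2],np.degrees(s.x[2]),np.abs(s.fun).max()
E
python3 - <<'E'
from h import *
o=ctrl.get_obs()
print(fit([(213,113),(312,231),(171,250)],'wrist',o))
print('hub',w((232,202),.085,'wrist',o).round(4))
C=fit([(213,113),(312,231),(171,250)],'wrist',o)[0]
im=ctrl.get_image('wrist')
# dishes rims at 0.045/.047
for n in('petri_red','petri_brown','petri_clean_1'):
    for d in ctrl.silhouettes(n,'wrist')[:3]:
        m=d['mask'].astype(np.uint8);u=cv2.moments(m,True);c=(u['m10']/u['m00'],u['m01']/u['m00']);P=w(c,.039,'wrist',o)[:2]
        v=P-C;print(n,round(d['score'],2),np.round(c),P.round(4),np.hypot(*v).round(4),np.degrees(np.arctan2(v[1],v[0])).round(1))
col=w((402,153),.116,'wrist',o)[:2];print('collar',col,'dist',np.hypot(*(col-C)),np.degrees(np.arctan2(*(col-C)[::-1])))
for z,uv in((.105,(402,155)),(.105,(373,35))): print(w(uv,z,'wrist',o))
a=cv2.resize(im[0:280,120:440],None,fx=2.5,fy=2.14)
a=cv2.resize(im[20:280,130:430],None,fx=2.3,fy=2.3,interpolation=cv2.INTER_CUBIC);cv2.imwrite('pics/w1c.png',a[:,:,::-1])
E
```

```text
(array([ 0.47521861, -0.20058979]), np.float64(3.880245665827303), np.float64(0.0011239963018908339))
hub [ 0.4779 -0.2025  0.085 ]
petri_red 0.72 [281. 156.] [ 0.5153 -0.2584] 0.0704 -55.3
petri_red 0.42 [376.  48.] [ 0.6231 -0.3703] 0.2251 -48.9
petri_red 0.22 [232. 195.] [ 0.4731 -0.1962] 0.0049 115.9
petri_brown 0.9 [  7. 179.] [0.5188 0.0837] 0.2876 81.3
petri_brown 0.67 [179. 171.] [ 0.5072 -0.137 ] 0.0712 63.3
petri_brown 0.22 [529. 208.] [ 0.4237 -0.5686] 0.3716 -98.0
petri_clean_1 0.89 [478.  91.] [ 0.5705 -0.4867] 0.3015 -71.6
petri_clean_1 0.72 [246. 244.] [ 0.4073 -0.2045] 0.0681 -176.7
petri_clean_1 0.59 [ 87. 216.] [ 0.4619 -0.009 ] 0.192 94.0
collar [ 0.52130437 -0.37252156] dist 0.17800120587484278 -74.9947836203433
[ 0.51726111 -0.3765565   0.105     ]
[ 0.62650811 -0.34901933  0.105     ]
```

View pics/w1c.png

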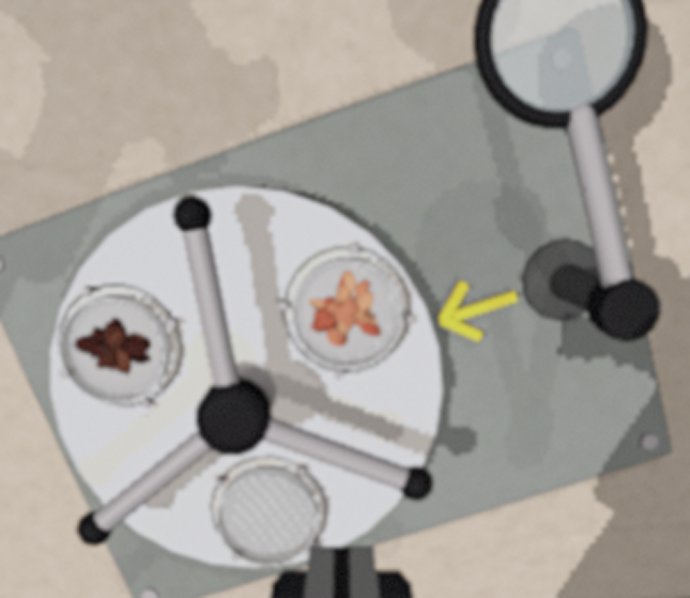

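```bash
python3 - <<'E'
from h import *
o=ctrl.get_obs();im=ctrl.get_image('wrist')
hsv=cv2.cvtColor(im,cv2.COLOR_RGB2HSV)
m=((hsv[...,0]>22)&(hsv[...,0]<35)&(hsv[...,1]>150)&(hsv[...,2]>130));m[:,:300]&=False;m[:120]=False;m[190:]=False;m[:,380:]=False
ys,xs=np.nonzero(m);print(len(xs),xs.min(),xs.max(),ys.min(),ys.max())
# symmetric axis: shaft only x>338
P=np.array([w((x,y),.014,'wrist',o)[:2] for x,y in zip(xs,ys)])
print('arrow centroid',P.mean(0))
C=np.array([.4755,-.2015])
s=xs>337
Q=P[s];u,S,v=np.linalg.svd(Q-Q.mean(0));d=v[0]*(1 if v[0][1]<0 else -1);print('shaft dir',np.degrees(np.arctan2(d[1],d[0])),'shaft c',Q.mean(0),np.degrees(np.arctan2(*(Q.mean(0)-C)[::-1])), 'all',np.degrees(np.arctan2(*(P.mean(0)-C)[::-1])))
print('flange',w((377,140),.016,'wrist',o))
for a,b in(((195,283),(420,215)),((122,130),(195,283)),((118,129),(335,52))):
    e=w(b,.01,'wrist',o)-w(a,.01,'wrist',o);print(np.degrees(np.arctan2(e[1],e[0])))
# disc circle
th=(cv2.GaussianBlur(im,(3,3),0).min(2)>185).astype(np.uint8)
E
```

```text
226 321 353 143 166
arrow centroid [ 0.50715418 -0.3228789 ]
shaft dir -64.32815068918482 shaft c [ 0.50989553 -0.33824863] -75.88161682680494 all -75.38349373612091
flange [ 0.520841  -0.3773888  0.016    ]
-76.46726378459807
-165.88461766848064
-76.86600766232024
```

```bash
python3 - <<'E'
from h import *
print(delta([.546,-.158,.281]).round(4)); o=ctrl.get_obs(); print(R.from_rotvec(o['tool_rot']).as_matrix().round(3))
E
```

```text
[ 0.0003 -0.099  -0.0397]
[[ 0.    -0.087 -0.996]
 [ 0.    -0.996  0.087]
 [-1.    -0.    -0.   ]]
```

```bash
python3 -m handwheel '[[0,[0,-0.025,-0.010],[0,0,0]],[0,[0,-0.025,-0.010],[0,0,0]],[0,[0,-0.025,-0.010],[0,0,0]],[0,[0,-0.024,-0.010],[0,0,0]],[0,[0.03,0,0],[0,0,0]],[0,[0.03,0,0],[0,0,0]],[0,[0.03,0,0],[0,0,0]],[0,[0.03,0,0],[0,0,0]],[0,[0,0,0],[0,0,0]]]'
python3 - <<'E'
from h import *
im=ctrl.get_image('wrist');cv2.imwrite('pics/w2.png',im[:,:,::-1])
E
```

```text
t: 4.23
tool_pos: [0.5421, -0.1561, 0.1538]
tool_rot: [-2.162, 0.089, 2.188]
contact_force: [-0.6, -0.1, -1.9]
opening: -0.0001
```

View pics/w2.png

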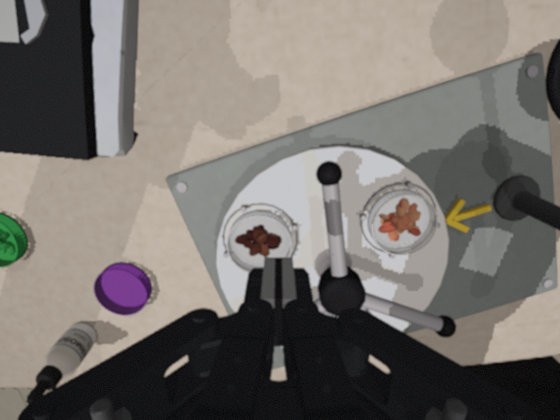

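The fingertip (280,265) is left of the spoke running from (330,175) to (343,280), so the way down is clear. Going down to spoke height.

```bash
python3 -m handwheel '[[0,[0.023,0,0],[0,0,0]],[0,[0.023,0,-0.002],[0,0,0]],[0,[0.023,0,-0.002],[0,0,0]],[0,[0.02,0,0],[0,0,0]],[0,[0,0,0],[0,0,0]],[0,[0,0,0],[0,0,0]]]'
python3 - <<'E'
from h import *
o=ctrl.get_obs();im=ctrl.get_image('wrist');cv2.imwrite('pics/w3.png',im[:,:,::-1])
print(o['tool_pos'],R.from_rotvec(o['tool_rot']).as_matrix().round(3))
E
```

```text
t: 4.78
tool_pos: [0.5509, -0.1587, 0.0736]
tool_rot: [-2.178, 0.095, 2.176]
contact_force: [0.3, 0.5, 0.5]
opening: -0.0003
[ 0.55086458 -0.15867475  0.07364635] [[ 0.001 -0.087 -0.996]
 [-0.    -0.996  0.087]
 [-1.     0.    -0.001]]
```

View pics/w3.png

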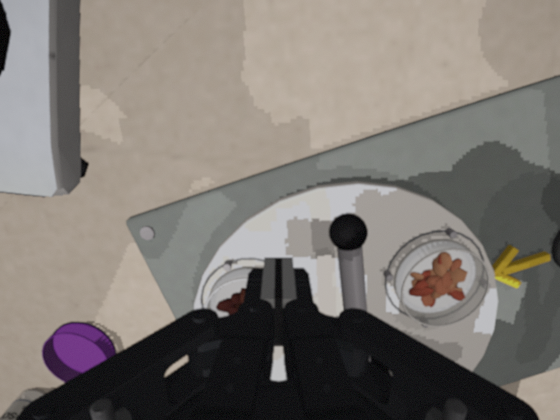

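```bash
python3 -m handwheel '[[0,[0.006,0,0.004],[0,0,0]],[0,[0.006,0,0.003],[0,0,0]],[0,[0,0.005,0],[0,0,0]],[0,[0,0.005,0],[0,0,0]],[0,[0,0.004,0],[0,0,0]],[0,[0,0.003,0],[0,0,0]],[0,[0,0.003,0],[0,0,0]],[0,[0,0.003,0],[0,0,0]],[0,[0,0.003,0],[0,0,0]],[0,[0,0,0],[0,0,0]]]'
python3 - <<'E'
from h import *
o=ctrl.get_obs();im=ctrl.get_image('wrist');cv2.imwrite('pics/w4.png',im[:,:,::-1])
print(o['tool_pos'],o['contact_force'])
E
```

```text
t: 5.67
tool_pos: [0.5412, -0.1842, 0.0605]
tool_rot: [-2.178, 0.095, 2.177]
contact_force: [0.7, 1.4, -0.1]
opening: 0.0001
[ 0.54123239 -0.18416049  0.06050497] [ 0.67047937  1.41658132 -0.06126951]
```

View pics/w4.png

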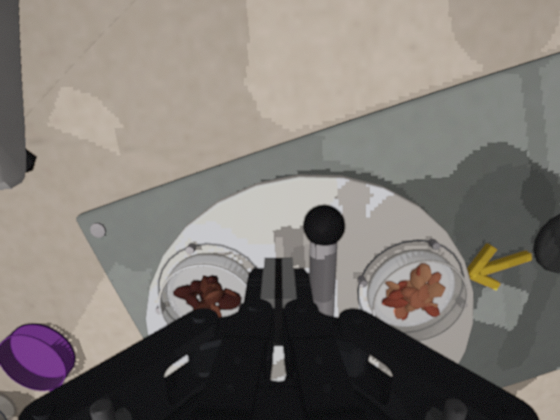

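```bash
python3 - <<'E'
from h import *
o=ctrl.get_obs();b=w((324,225),.074,'wrist',o);print(b,np.degrees(np.arctan2(b[1]+.2015,b[0]-.4755)), np.hypot(b[1]+.2015,b[0]-.4755))
ctrl.get_image('wrist');print([(d['score'],d['centre']) for d in ctrl.tip_of('spoke_1','wrist')])
E
```

```text
[ 0.57075719 -0.2066479   0.074     ] -3.093374181572945 0.09539619412232911
[(0.78, [223.7, 325.3])]
```

```bash
python3 -m handwheel '[[0,[0,0.003,0],[0,0,0]],[0,[0,0.003,0],[0,0,0]],[0,[0,0.003,0],[0,0,0]],[0,[0,0.002,0],[0,0,0]],[0,[0,0,0],[0,0,0]],[0,[0,0,0],[0,0,0]]]'
python3 - <<'E'
from h import *
o=ctrl.get_obs();im=ctrl.get_image('wrist');cv2.imwrite('pics/w5.png',im[:,:,::-1])
r=ctrl.tip_of('spoke_1','wrist')
for d in r:
  b=w(d['centre'][::-1],.074,'wrist',o);print(d['score'],d['centre'],b,np.degrees(np.arctan2(b[1]+.2015,b[0]-.4755)), np.hypot(b[1]+.2015,b[0]-.4755))
E
```

```text
t: 6.32
tool_pos: [0.54, -0.1951, 0.0603]
tool_rot: [-2.177, 0.096, 2.177]
contact_force: [1.8, 1.4, 0.3]
opening: -0.0
0.56 [225.4, 338.1] [ 0.56909562 -0.22348417  0.074     ] -13.218286872703525 0.0961428333228959
```

View pics/w5.png

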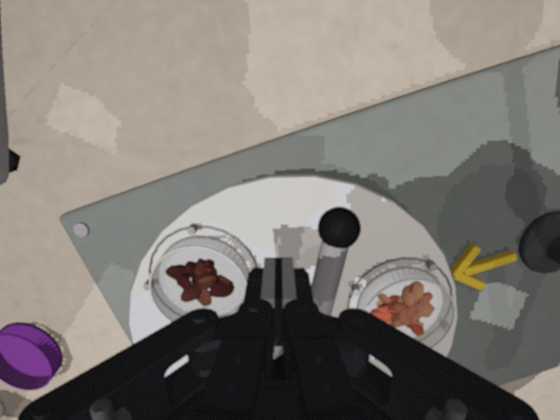

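```bash
python3 -m handwheel '[[0,[0,0.002,0],[0,0,0]],[0,[0,0,0],[0,0,0]],[0,[0,-0.008,0],[0,0,0]],[0,[0,-0.006,0],[0,0,0]],[0,[-0.03,0,0],[0,0,0]],[0,[-0.03,0,0],[0,0,0]],[0,[-0.03,0,0],[0,0,0]],[0,[-0.03,0,0],[0,0,0]],[0,[-0.03,0.02,0.02],[0,0,0]],[0,[-0.03,0.025,0.02],[0,0,0]]]'
python3 -m handwheel '[[0,[-0.03,0.02,0.005],[0,0,0]],[0,[0,0,0],[0,0,0]],[0,[0,0,0],[0,0,0]]]'
python3 - <<'E'
from h import *
o=ctrl.get_obs();im=ctrl.get_image('wrist');cv2.imwrite('pics/w6.png',cv2.resize(im[:,:,::-1],(800,600),interpolation=cv2.INTER_CUBIC))
r=ctrl.tip_of('spoke_1','wrist');print([(d['score'],d['centre'][::-1]) for d in r])
print(ctrl.tip_of('star','wrist'),ctrl.tip_of('lens_bar','wrist'))
for n in('petri_red','petri_brown','petri_clean_1'):
    for d in ctrl.silhouettes(n,'wrist')[:3]:
        m=d['mask'].astype(np.uint8);u=cv2.moments(m,True);c=(u['m10']/u['m00'],u['m01']/u['m00']);P=w(c,.039,'wrist',o)[:2]
        print(n,round(d['score'],2),np.round(c),P.round(4))
E
```

```text
t: 7.25
tool_pos: [0.4982, -0.2219, 0.2404]
tool_rot: [-2.179, 0.092, 2.179]
contact_force: [0.4, -1.4, -0.6]
opening: 0.0
t: 7.5
tool_pos: [0.4922, -0.2435, 0.2716]
tool_rot: [-2.182, 0.1, 2.173]
contact_force: [-0.4, 0.3, 0.4]
opening: -0.0003
[(0.76, [161.1, 225.9]), (0.75, [254.6, 106.0])]
[{'centre': [197.7, 234.9], 'score': 0.66}] [{'centre': [151.3, 412.8], 'score': 0.57}]
petri_red 0.72 [298. 170.] [ 0.4935 -0.2676]
petri_brown 0.94 [193. 151.] [ 0.5264 -0.1514]
petri_brown 0.59 [  6. 178.] [0.5177 0.0834]
petri_brown 0.25 [389.  44.] [ 0.6204 -0.373 ]
petri_clean_1 0.89 [ 88. 215.] [ 0.4615 -0.0079]
petri_clean_1 0.75 [489.  86.] [ 0.5705 -0.4852]
petri_clean_1 0.61 [233. 243.] [ 0.4094 -0.1813]
```

View pics/w6.png

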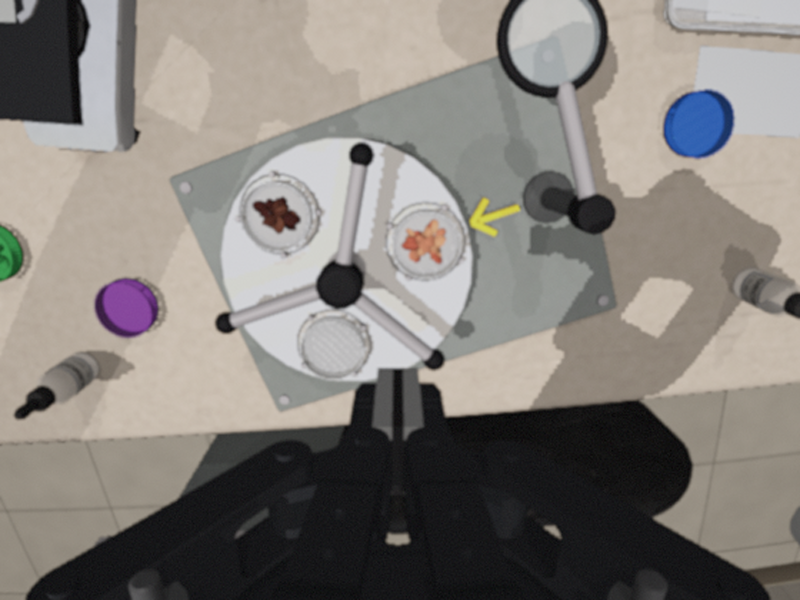

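```bash
cat > meas.py <<'E'
from h import *
def blob(im,c,r=9,th=60):
    g=cv2.cvtColor(im,cv2.COLOR_RGB2GRAY).astype(float)
    c=np.array(c,float)
    for _ in range(4):
        Y,X=np.mgrid[0:420,0:560]; m=((X-c[0])**2+(Y-c[1])**2<r*r)&(g<th)
        c=np.array([X[m].mean(),Y[m].mean()])
    return c,m.sum()
def run(im,o,balls,hub,col):
    B=[blob(im,b)[0] for b in balls]
    f=fit(B,'wrist',o); C,th,res=f
    h,_=blob(im,hub,16); h=w(h,.085,'wrist',o)[:2]
    k,n=blob(im,col,16); P=w(k,.112,'wrist',o)[:2]
    print('balls',np.round(B,1).tolist(),'C',C.round(4),'spoke',th.round(2),'res',res.round(4),'hub',h.round(4),'collar',k.round(1),n,P.round(4))
    d=P-C; print('dist',np.hypot(*d).round(4),'line',np.degrees(np.arctan2(d[1],d[0])).round(2))
    return C,th,P
E
python3 - <<'E'
from meas import *
o=ctrl.get_obs();im=ctrl.get_image('wrist')
C,th,P=run(im,o,[(252.7,108.5),(157.5,225.4),(304.5,251.3)],(238,199),(414.4,149))
# rectify: warp to plane z=.03 with 1px=0.4mm around, to check arrow alignment
for z,n in((.035,'a'),(.012,'b')):
    X=np.linspace(.60,.36,600);Y=np.linspace(-.06,-.42,800)
    G=np.array([[x,y,z] for x in X for y in Y]);m=px(G,'wrist',o).reshape(600,800,2).astype(np.float32)
    r=cv2.remap(im,m[...,0],m[...,1],cv2.INTER_CUBIC)
    cv2.imwrite(f'pics/rect{n}.png',r[:,:,::-1])
E
```

```text
balls [[255.3, 105.7], [157.6, 225.4], [307.0, 251.7]] C [ 0.4757 -0.1996] spoke -15.88 res 0.0018 hub [ 0.4784 -0.2012] collar [418.3 148.7] 681 [ 0.5195 -0.3716]
dist 0.1775 line -75.71
```

View pics/recta.png

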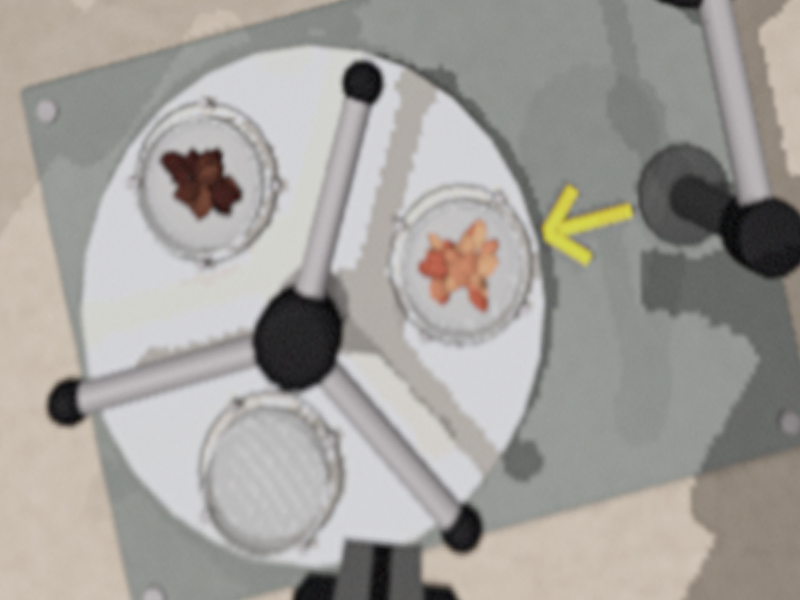

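The carousel is lined up: the seat measures −75.9° against the arrow line at −75.1 to −76, so it's within about 0.5°. All three dishes are in their seats. Now the lens arm.

```bash
python3 - <<'E'
from h import *
print(delta([.577,-.400,.272]).round(4))
E
python3 -m handwheel '[[0,[0,0.025,-0.016],[-5,0,0]],[0,[0,0.025,-0.016],[0,0,0]],[0,[0,0.025,-0.016],[0,0,0]],[0,[0,0.025,-0.016],[0,0,0]],[0,[0,0.025,-0.016],[0,0,0]],[0,[0,0.022,-0.016],[0,0,0]],[0,[0,0,0],[-6,0,0]],[0,[0,0,0],[-6,0,0]],[0,[0,0,0],[-3,0,0]],[0,[0,0,0],[0,0,0]]]'
python3 - <<'E'
from h import *
o=ctrl.get_obs();print(o['tool_pos'],R.from_rotvec(o['tool_rot']).as_matrix().round(3)[:,1:],delta([.577,-.400,.272]).round(4))
im=ctrl.get_image('wrist');cv2.imwrite('pics/w7.png',im[:,:,::-1])
for n in('lens','bar_mid','lens_bar'):
  for d in ctrl.tip_of(n,'wrist')[:2]: print(n,d,w(d['centre'][::-1],.105,'wrist',o))
E
```

```text
[-0.0048  0.1505 -0.0986]
t: 8.73
tool_pos: [0.5857, -0.3905, 0.2677]
tool_rot: [2.08, 0.277, -2.082]
contact_force: [-1.5, 0.0, -1.2]
opening: 0.0001
[ 0.58572593 -0.39045719  0.26774669] [[ 0.26  -0.966]
 [-0.966 -0.26 ]
 [-0.001  0.001]] [-0.0043  0.0069  0.0109]
lens {'centre': [132.9, 246.4], 'score': 0.62} [ 0.62816556 -0.35001612  0.105     ]
bar_mid {'centre': [194.2, 247.1], 'score': 0.63} [ 0.57208283 -0.36410702  0.105     ]
lens_bar {'centre': [248.0, 247.0], 'score': 0.92} [ 0.51684972 -0.37711915  0.105     ]
```

View pics/w7.png

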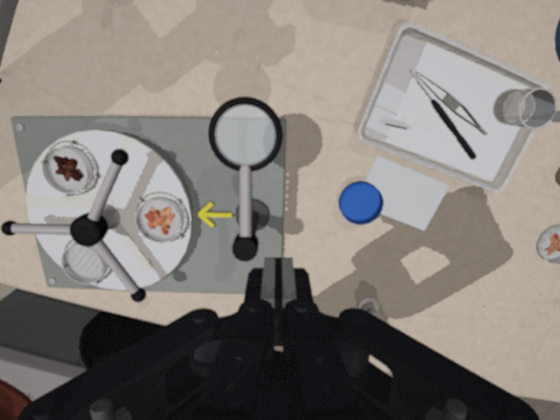

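```bash
python3 -m handwheel '[[0,[0.025,0.007,0.010],[0,0,0]],[0,[0.03,0,0],[0,0,0]],[0,[0.03,0,0],[0,0,0]],[0,[0.03,0,0],[0,0,0]],[0,[0.03,0,0],[0,0,0]],[0,[0.02,0,0],[0,0,0]],[0,[0.01,0,0],[0,0,0]],[0,[0,0,0],[0,0,0]],[0,[0,0,0],[0,0,0]]]'
python3 - <<'E'
from h import *
o=ctrl.get_obs();im=ctrl.get_image('wrist');cv2.imwrite('pics/w8.png',im[:,:,::-1])
p=np.array([.5195,-.376]);M=R.from_rotvec(o['tool_rot']).as_matrix();print('post in tool',M.T@np.array([*(p-o['tool_pos'][:2]),0]))
E
```

```text
t: 9.68
tool_pos: [0.578, -0.4, 0.0943]
tool_rot: [2.082, 0.274, -2.081]
contact_force: [0.8, 0.5, 0.1]
opening: -0.0002
post in tool [-1.82799094e-05 -3.83271408e-02  5.02379648e-02]
```

View pics/w8.png

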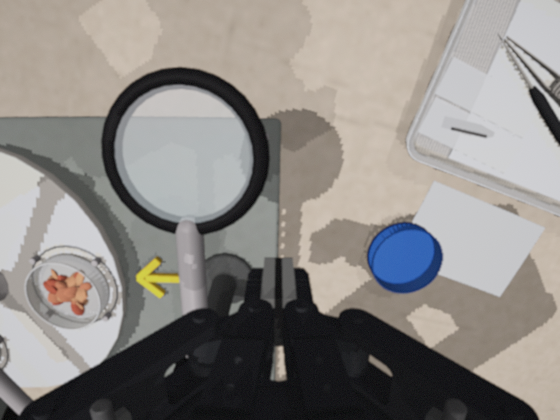

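```bash
python3 -m handwheel '[[0,[0.002,-0.006,0],[0,0,0]],[0,[0,-0.005,0],[0,0,0]],[0,[0,-0.004,0],[0,0,0]],[0,[0,-0.0035,-0.0013],[-4,0,0]],[0,[0,-0.0035,-0.0013],[-4,0,0]],[0,[0,-0.0035,-0.0013],[-4,0,0]],[0,[0,0,0],[0,0,0]]]'
python3 - <<'E'
from h import *
o=ctrl.get_obs();im=ctrl.get_image('wrist');cv2.imwrite('pics/w9.png',im[:,:,::-1])
p=np.array([.5195,-.376]);M=R.from_rotvec(o['tool_rot']).as_matrix();print('post in tool',M.T@np.array([*(p-o['tool_pos'][:2]),0]))
E
```

```text
t: 10.32
tool_pos: [0.5747, -0.3738, 0.0929]
tool_rot: [1.958, 0.47, -1.956]
contact_force: [1.3, -0.2, 0.1]
opening: 0.0002
post in tool [-9.52930320e-05 -2.32579429e-02  5.01293456e-02]
```

View pics/w9.png

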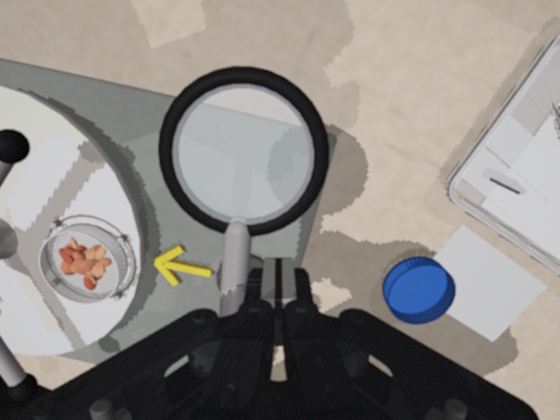

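```bash
python3 -m handwheel '[[0,[0,-0.0036,-0.0014],[-4,0,0]],[0,[0,-0.0036,-0.0014],[-4,0,0]],[0,[0,-0.0036,-0.0014],[-4,0,0]],[0,[0,-0.0036,-0.0014],[-4,0,0]],[0,[0,-0.0036,-0.0014],[-4,0,0]],[0,[0,-0.0036,-0.0014],[-4,0,0]],[0,[0,-0.0036,-0.0014],[-4,0,0]],[0,[0,-0.0036,-0.0014],[-4,0,0]],[0,[0,0,0],[0,0,0]]]'
python3 - <<'E'
from h import *
o=ctrl.get_obs();im=ctrl.get_image('wrist');cv2.imwrite('pics/w10.png',im[:,:,::-1])
p=np.array([.5195,-.376]);M=R.from_rotvec(o['tool_rot']).as_matrix();print('post in tool',M.T@np.array([*(p-o['tool_pos'][:2]),0]),'bar dir',np.degrees(np.arctan2(-M[1,2],-M[0,2])),o['q'].round(2))
for d in ctrl.tip_of('lens','wrist')[:2]: 
  b=w(d['centre'][::-1],.105,'wrist',o)[:2]-p; print(d,np.hypot(*b),np.degrees(np.arctan2(b[1],b[0])))
E
```

```text
t: 11.12
tool_pos: [0.5643, -0.3452, 0.0926]
tool_rot: [1.596, 0.902, -1.594]
contact_force: [0.9, 0.2, 1.2]
opening: -0.0
post in tool [-5.24956389e-05 -2.25018296e-02  4.94719746e-02] bar dir 59.01839240323322 [-0.66  0.25  1.63  0.    1.26 -0.12]
{'centre': [152.8, 243.7], 'score': 0.63} 0.1104044370864867 53.83856016163641
```

View pics/w10.png

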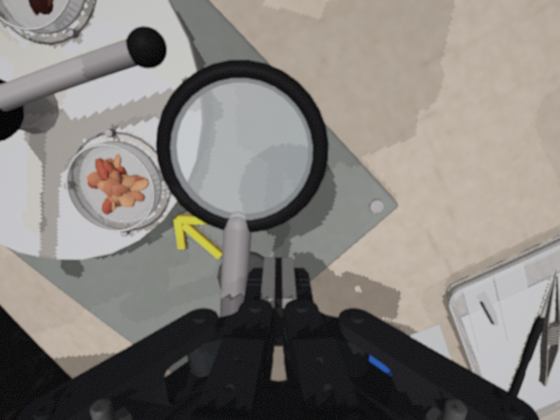

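```bash
python3 -m handwheel '[[0,[0,-0.0036,-0.0014],[-4,0,0]],[0,[0,-0.0036,-0.0014],[-4,0,0]],[0,[0,-0.0036,-0.0014],[-4,0,0]],[0,[0,-0.0036,-0.0014],[-4,0,0]],[0,[0,-0.0036,-0.0014],[-4,0,0]],[0,[0,-0.0036,-0.0014],[-4,0,0]],[0,[0,-0.0036,-0.0014],[-4,0,0]],[0,[0,-0.0036,-0.0014],[-4,0,0]],[0,[0,-0.0036,-0.0014],[-4,0,0]],[0,[0,0,0],[0,0,0]]]'
python3 - <<'E'
from h import *
o=ctrl.get_obs();im=ctrl.get_image('wrist');cv2.imwrite('pics/w11.png',im[:,:,::-1])
p=np.array([.5195,-.376]);M=R.from_rotvec(o['tool_rot']).as_matrix();print('post in tool',M.T@np.array([*(p-o['tool_pos'][:2]),0]),'bar dir',np.degrees(np.arctan2(-M[1,2],-M[0,2])),o['q'].round(2))
for d in ctrl.tip_of('lens','wrist')[:2]: 
  b=w(d['centre'][::-1],.105,'wrist',o)[:2]-p; print(d,np.hypot(*b),np.degrees(np.arctan2(b[1],b[0])))
E
```

```text
t: 12.05
tool_pos: [0.5361, -0.3251, 0.092]
tool_rot: [1.145, 1.249, -1.145]
contact_force: [0.3, 0.7, 1.2]
opening: -0.0
post in tool [-2.53652152e-05 -2.09136890e-02  4.93056940e-02] bar dir 94.97133812531837 [-0.66  0.18  1.72  0.    1.24 -0.75]
{'centre': [144.0, 235.4], 'score': 0.77} 0.11289464074344788 92.44079643973474
```

View pics/w11.png

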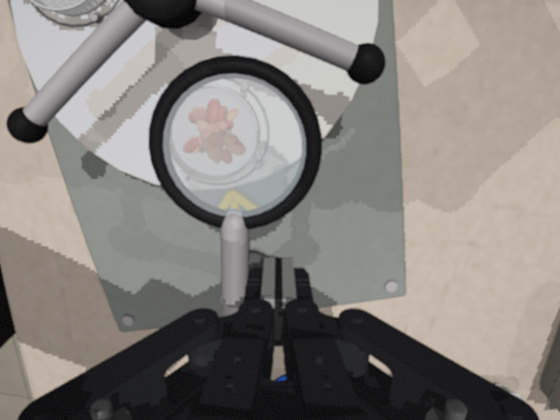

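```bash
python3 -m handwheel '[[0,[0,-0.0027,-0.0011],[-3,0,0]],[0,[0,-0.0027,-0.0011],[-3,0,0]],[0,[0,-0.0027,-0.0011],[-3,0,0]],[0,[0,0,0],[0,0,0]],[0,[0,0,0],[0,0,0]]]'
cat > lens.py <<'E'
from meas import *
def lens(im,o,tag):
    p=np.array([.5198,-.3755])
    for d in ctrl.silhouettes('lens','wrist')[:1]: pass
    for d in ctrl.tip_of('lens','wrist')[:2]:
      P=w(d['centre'][::-1],.105,'wrist',o)[:2];b=P-p; print(d,P,np.hypot(*b),np.degrees(np.arctan2(b[1],b[0])))
E
python3 - <<'E'
from lens import *
o=ctrl.get_obs();im=ctrl.get_image('wrist');cv2.imwrite('pics/w12.png',im[:,:,::-1])
print(o['contact_force'],o['tool_pos']);lens(im,o,0)
E
```

```text
t: 12.57
tool_pos: [0.5276, -0.3234, 0.0917]
tool_rot: [1.029, 1.314, -1.029]
contact_force: [0.5, 0.0, 1.7]
opening: -0.0002
[0.48727177 0.03216987 1.67909899] [ 0.52763512 -0.3233627   0.09174262]
{'centre': [145.3, 233.4], 'score': 0.71} [ 0.49623063 -0.26629991] 0.11171470493614213 102.17968324757426
```

View pics/w12.png

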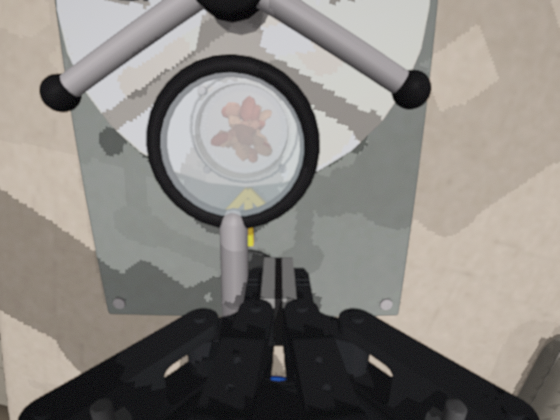

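```bash
python3 -m handwheel '[[0,[0,-0.0011,-0.0004],[-1,0,0]],[0,[0,0,0],[0,0,0]],[0,[0,0,0],[0,0,0]],[0,[0,0.008,0],[0,0,0]],[0,[0,0.008,0],[0,0,0]],[0,[-0.02,0,0],[0,0,0]],[0,[-0.03,0,0],[0,0,0]],[0,[-0.03,0,0],[0,0,0]],[0,[-0.04,0,0],[0,0,0]],[0,[-0.04,0,0],[0,0,0]]]'
python3 -m handwheel '[[0,[-0.02,0,0.01],[0,0,0]],[0,[0,0,0.02],[0,0,0]],[0,[0,0,0],[0,0,0]],[0,[0,0,0],[0,0,0]]]'
python3 - <<'E'
from lens import *
o=ctrl.get_obs();im=ctrl.get_image('wrist');cv2.imwrite('pics/w13.png',cv2.resize(im[:,:,::-1],(800,600),interpolation=cv2.INTER_CUBIC))
t=ctrl.get_image('top');s=ctrl.get_image('scene')
lens(im,o,0)
for n in('star','lens_bar','spoke_1','bar_mid'):print(n,[(d['score'],d['centre'][::-1]) for d in ctrl.tip_of(n,'wrist')[:3]])
cv2.imwrite('pics/t13.png',cv2.resize(t[160:300,230:370],(600,600),interpolation=cv2.INTER_CUBIC)[:,:,::-1])
E
```

```text
t: 13.55
tool_pos: [0.5419, -0.3182, 0.2522]
tool_rot: [1.014, 1.325, -1.014]
contact_force: [0.3, -1.0, 0.7]
opening: -0.0001
t: 13.88
tool_pos: [0.5501, -0.3481, 0.2716]
tool_rot: [1.014, 1.322, -1.014]
contact_force: [-0.2, 0.0, -0.3]
opening: 0.0003
star [(0.8, [240.6, 4.9])]
lens_bar [(0.76, [239.3, 203.8])]
spoke_1 [(0.8, [329.2, 62.7])]
bar_mid [(0.68, [153.8, 293.9]), (0.57, [239.2, 148.1])]
```

View pics/w13.png

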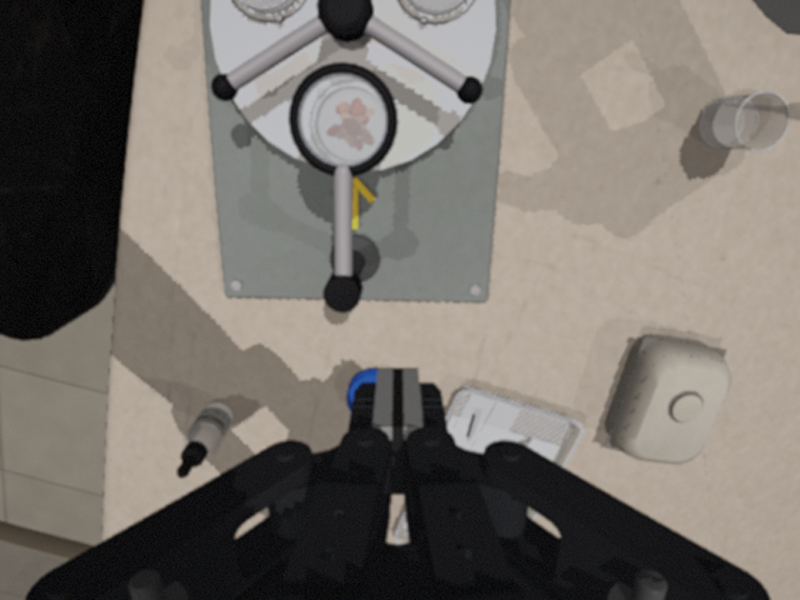

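View pics/t13.png

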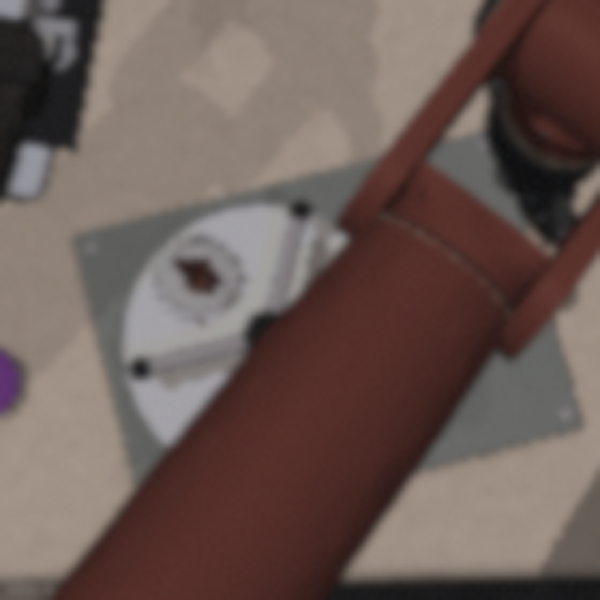

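```bash
python3 - <<'E'
from meas import *
o=ctrl.get_obs();im=ctrl.get_image('wrist');k=560/800
g=cv2.cvtColor(im,cv2.COLOR_RGB2GRAY)
# lens frame: dark ring component fit
m=(g<60).astype(np.uint8);n,l,st,ce=cv2.connectedComponentsWithStats(m)
for i in range(1,n):
    if st[i,4]>60 and st[i,1]<230: print(i,st[i],ce[i].round(1))
i=l[int(119*k),int(294*k+1)];
ys,xs=np.nonzero(l==i);pts=np.c_[xs,ys].astype(np.int32);(ex,ey),ax,an=cv2.fitEllipse(cv2.convexHull(pts));print('ring',i,ex,ey,ax)
L=w((ex,ey),.107,'wrist',o)[:2]
B1,_=blob(im,(224*k,86*k));B2,_=blob(im,(469*k,89*k));b1=w(B1,.074,'wrist',o)[:2];b2=w(B2,.074,'wrist',o)[:2]
print('balls',B1,B2,b1,b2,np.hypot(*(b1-b2)), 'seat dir', np.degrees(np.arctan2(*((b1+b2)/2-np.array([.4757,-.2007]))[::-1])))
d=b2-b1; nrm=np.array([d[1],-d[0]])/np.hypot(*d); nrm*=np.sign(nrm@np.array([0,-1])); mid=(b1+b2)/2; C=mid-.0475*nrm; print('C',C,'seatdir',np.degrees(np.arctan2(nrm[1],nrm[0])),'index/seat pos',C+.07*nrm)
kc,_=blob(im,(342*k,293*k),15);P=w(kc,.112,'wrist',o)[:2];print('collar',kc,P,'dist C',np.hypot(*(P-C)),'line',np.degrees(np.arctan2(*(P-C)[::-1])))
print('lens',L,'r',np.hypot(*(L-P)),'ang',np.degrees(np.arctan2(*(L-P)[::-1])),'target',np.degrees(np.arctan2(*(C-P)[::-1])))
# bar axis: midpoint of bar at rows
for r in (180,200,220,240,260):
    row=g[int(r*k)].astype(int)[225:255];print(r,row.tolist())
E
```

```text
1 [    0     0   100   238 20042] [ 42.9 108.5]
2 [224   0  37  30 914] [242.   12.7]
3 [ 204   45   74   79 1159] [241.4  81.8]
4 [149  53  17  18 206] [156.1  61.8]
5 [321  55  17  18 210] [329.3  63.9]
6 [227 176  29  43 670] [242.  201.1]
ring 3 240.2433624267578 84.26193237304688 (73.73979187011719, 79.30428314208984)
balls [155.77664975  61.58375635] [329.27184466  64.10679612] [ 0.40657696 -0.26651566] [ 0.56833838 -0.22647128] 0.16664426095492493 seat dir -75.60011529285788
C [ 0.47604348 -0.20038527] seatdir -76.0958347053896 index/seat pos [ 0.49286439 -0.2683342 ]
collar [239.82649254 205.05223881] [ 0.51922008 -0.37374419] dist C 0.17865479110976246 line -76.01451216542804
lens [ 0.49415063 -0.26690408] r 0.10974190881582051 ang 103.20525013630227 target 103.98548783457197
180 [89, 88, 89, 88, 90, 89, 88, 86, 91, 110, 129, 141, 151, 158, 162, 163, 161, 156, 148, 139, 125, 111, 103, 108, 113, 103, 86, 79, 81, 81]
200 [89, 89, 88, 90, 90, 91, 88, 88, 93, 107, 128, 142, 150, 157, 162, 164, 160, 156, 148, 137, 124, 115, 121, 132, 129, 112, 86, 77, 84, 87]
220 [125, 116, 103, 92, 87, 86, 89, 87, 91, 105, 127, 140, 150, 157, 160, 163, 162, 156, 148, 137, 124, 125, 145, 165, 169, 155, 124, 116, 126, 129]
240 [123, 124, 124, 123, 124, 123, 111, 90, 85, 101, 126, 139, 149, 157, 161, 163, 161, 157, 148, 137, 120, 101, 81, 79, 80, 84, 81, 81, 81, 80]
260 [131, 130, 129, 128, 122, 108, 82, 59, 61, 93, 123, 141, 149, 156, 161, 163, 162, 157, 148, 137, 121, 94, 59, 44, 37, 41, 40, 35, 35, 40]
```

```bash
python3 - <<'E'
from meas import *
o=ctrl.get_obs();im=ctrl.get_image('wrist');g=cv2.cvtColor(im,cv2.COLOR_RGB2GRAY).astype(float)
P=[]
for r in range(124,186,2):
    x=np.arange(233,249);v=np.clip(g[r,233:249]-135,0,None);P.append(w(((x*v).sum()/v.sum(),r),.109,'wrist',o)[:2])
P=np.array(P);u,s,v=np.linalg.svd(P-P.mean(0));d=v[0]*np.sign(v[0][1]);print('bar',np.degrees(np.arctan2(d[1],d[0])))
pr=np.array([px([*p,z],'wrist',o)[0] for p,z in (((.4929,-.2683),.04),((.4929,-.2683),.105))]);print(pr)
a=cv2.resize(im[20:230,140:350],(600,600),interpolation=cv2.INTER_CUBIC);cv2.imwrite('pics/w14.png',a[:,:,::-1])
E
```

```text
bar 103.18616418509872
[[245.61746187  87.65608385]
 [238.72786853  85.42298788]]
```

View pics/w14.png

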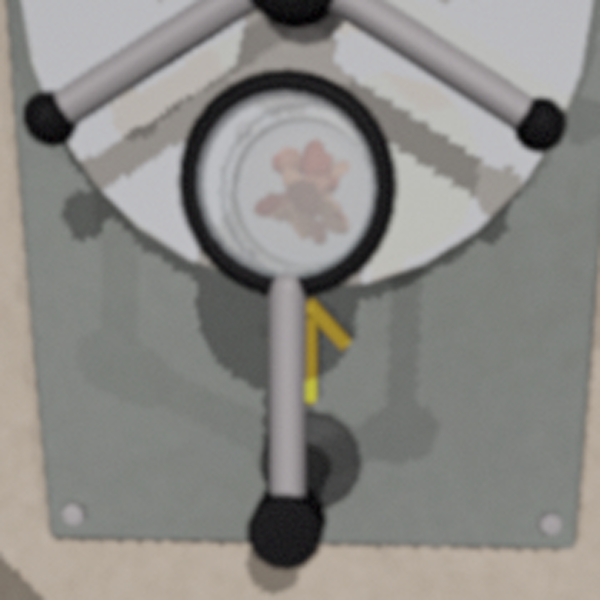

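```bash
python3 - <<'E'
from h import *
o=ctrl.get_obs();print(o['t'],o['contact_force']);print(ctrl.finish_job())
E
```

```text
14.4333 [ 0.09701853 -0.88596079 -0.52169242]
the job is handed in; nothing more can be done
None
```

I turned the carousel about 20° clockwise with the shut fingertip on one spoke, which brought the dish with the red chips in line with the arrow. I then pushed the lens arm about 90° anticlockwise by its bar until the lens stood over that dish. I backed the fingers off, raised them clear and handed the job in at 14.4 s.

**Last checks, from the wrist camera:**
- **Carousel:** the red seat stands at −76.1°, and the line from the axis to the post is at −76.0°. Estimates of that line from the arrow, the base-plate edge and the post ranged from −75 to −76.9°, so the error is about 1° at most.
- **Lens:** the arm stands at 103.2° by both the lens ring and the bar, against a target of 104.0°. That leaves the lens about 1.5 to 2 mm off centre, close to the 2 mm calibration accuracy, so I left it.
- **Dishes and bystanders:** all three dishes were in their seats after the carousel turn, and I did not touch them. In the last picture the red dish is still in place; the other two are only partly in view. I saw no bystander moved, but I did not measure each one.
- **Forces:** every reading taken between moves was within about 2.5 N.

**Failed check:** the top camera was no use for the final check, because the robot's forearm hid the lens. The lens detector also found nothing in the last wrist picture, so I took the lens position from the dark ring and the bar instead.

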